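Pin back the sprung hold-down arm and bring the magnifier over an enamel plaque

ROBOT

A 6-joint arm with a two-finger parallel gripper is mounted at the origin on the work surface. World frame = base frame: x ahead of the robot, y to its left, z up, the work surface at z = 0. Lengths are in m, angles in rad, forces in N, time in s.
With the tool pointing down it reaches from about 0.35 to 0.975 m from the base axis. Payload 7.1 kg.
Tool frame: the origin (TCP) lies at the very end of the fingers, on their centre line; the grasp point (between the pads) lies 19 mm behind it; z points along the fingers, y is the line along which they close (so a half turn about z gives the same grasp; the last joint's range is limited). The gripper opens to 88 mm and grips with 3 to 60 N. Pads are 20 mm wide; open, the fingers measure 115 mm over their backs; the gripper's body (75 mm by 178 mm) begins 61 mm behind the grasp point.
Start: joints at [-1.314, 0.423, 1.63, -0, 1.089, -0.019], TCP at [0.17, -0.601, 0.223] pointing down, gripper open.
Joint ranges: [-3, 3], [-0.9, 2.11], [0.09, 2.58], [-1.31, 4.45], [0.11, 2.69], [-2.54, 2.54]. Speed limits (rad/s): [2.39, 2.39, 3.01, 3.14, 3.14, 3.14].

INTERFACE

Orientations are given as a unit quaternion [x, y, z, w].
In Python, from cell import arm, imaging gives the robot as it stands.
- The arm moves only by the tool carry_out, never from a script. Its argument "series" is a list of rows, each an object with "slide": the shift along the tool's x, y, z each as a share of 0.04 m, from -1 to 1, a list of three; "spin": the turn about the tool's z as a share of 0.12 rad, from -1 to 1. In form: [{"slide": [tx, ty, tz], "spin": spin}, ...]. A call has 1 to 12 rows; each row shifts and turns the commanded pose from where the row before left it, along the tool's axes as they then stand; what a row does not reach is not made up. A row lasts 1/8 s, in which the tool goes at most 62.5 mm and 10.7 degrees, less where a joint would pass 70% of its speed; a pose out of reach is approached as far as the arm can. A call with a number of a shift or a turn outside -1 to 1 is refused whole. A call with a gripper value outside its range is refused whole. "grip" is the gripper command: -1 is fully open, 1 is shut, values between are in proportion, set as the call begins (left out, the last holds). The fingers move at their own pace and stop on an object; "newtons" is the grip in N (left out, the last holds). Time passes only in rows, so rows that do not move let the fingers close. It gives the time, the measured TCP pose, the force, the opening and the grip force at its end, in the units of the state.
- arm.get_state(): the state, without advancing time (a new reading comes with each control period).
- imaging.grab_frame(name): name is "scene" or "top"; returns a dict with "img" (480x640x3 uint8, red, green, blue), "vertical_fov" (degrees; the focal length in pixels is half the picture's height over the tangent of half this angle, whatever the lens; pixels are square), "cx", "cy" (the principal point, pixels), "rvec" (rotation vector, rad) and "tvec" (3), from world to camera coordinates, as OpenCV has them. Camera axes: x right, y down, z forward; pixel columns grow to the right and rows downward; lengths in m; the calibration is good to about 2 mm. A picture is of the moment at which its call begins. There is no depth.
- arm.close_job(): hands the job in; it is judged then, once.
The state is a dict: "time": time; "q": joint angles; "dq": joint speeds; "joint_torque": joint torques, N m; "tcp_pos": TCP position; "tool_rot": TCP orientation; "wrist_force": force on the tool from outside, world axes, zero at the start; "torque": the same for the moment, N m; "width": finger opening in m; "grasp_force": force on a finger pad.
Only numpy, scipy, OpenCV 4.12 (cv2) and the standard library are available. Lean on these libraries where they do the work, as an engineer would, in place of code of your own. Each camera call takes 0.05 s, during which the arm holds its last target. There are 200 camera calls.

TASK

Get the round enamel plaque ready for inspection: using the red-headed pin from the tool rack, swing the green sprung hold-down arm back off the plaque and drop the pin fully home in the hole of the steel block, so that the arm stays back resting against it. Then, with the pin let go, swing the magnifier round until its lens is centred over the plaque. Leave the other things on the bench where they are.

Things in the scene. Friction and masses are not known exactly. Their poses are not given: they have to be found in the camera images.
- holder: Fixed oak board 240 (x) x 300 (y) x 14 mm, the inspection holder that carries plaque, sprung arm, steel block and magnifier. Origin at the centre of its underside on the table; z up.
- holddown (a joint): Green sprung arm, bar 24 mm wide, 138 mm long, on a vertical pivot, 40 to 54 mm above the table (6 mm over the steel block). 0 = at rest, rubber pad over the plaque; grows (to 1.5 rad) turning clockwise from above, towards the block. Its spring pulls it back to 0 when let go: 2 N at the notch at 0, 7 N at 1.0 rad, where the notch is over the hole.
- pivot (a point): On the vertical axis of the hold-down arm, at the bar's mid-height, 47 mm above the table. The pivot's coil spring reaches about 67 mm above the table.
- notch (a point): Moves with the arm: where the axis of the pin's shank lies when bottomed in the bar's notch, 47 mm above the table, 100 mm from the pivot. x along the bar away from the pivot, y out of the notch's open side (counter-clockwise, away from the block). Notch 16 mm long, its cheeks reach 6 mm further in y. A shank pushed in here and led along the circle about the pivot carries the arm round.
- hole (a point): Centre of the mouth of the vertical round hole, 12 mm wide and 20 mm deep, in the steel block (40 x 40 mm, top 34 mm above the table). It lies on the circle that the notch describes. With the pin standing in it the arm presses against the shank and is held at about 1.0 rad.
- plaque (a point): Centre of the top face of the round blue enamel plaque (66 mm wide, copper rim), fixed in its nest on the board, face 21 mm above the table.
- magnifier (a joint): Magnifier boom on an upright post at the board's far right corner. 0 = lens centred over the plaque; grows as it turns counter-clockwise seen from above (lens away, to the right of the board). Range -0.5 to 1.9 rad, no stop at 0, slight friction (under 1 N at the knob): stays where it is left.
- post (a point): On the vertical axis of the magnifier's swivel, 130 mm above the table.
- lens (a point): Centre of the magnifier's round lens (black rim, 106 mm over all, rim from 123 to 133 mm above the table), 141 mm from the post axis.
- knob (a point): Centre, half-way up, of the yellow upright knob at the outer end of the magnifier, a cylinder 18 mm wide and 36 mm high (132 to 168 mm above the table), 203 mm from the post axis, beyond the lens on the line from post to lens. It can be pinched or pushed from above.
- pin: The loose locking pin, 30 to 65 g, standing upright in one of the rack's three holes (which one varies). Steel shank 10 mm wide and 50 mm long with a chamfered foot, below a square red plastic head 16 x 16 x 30 mm; 80 mm over all. Origin at the foot; z along the pin to the head; x and y square to the head's sides.
- pin_head (a point): Centre of the pin's red head, 65 mm above its foot: where to grasp it. The head's four sides are square to x and y; x lies along the rack's row.
- pin_tip (a point): The pin's foot, the centre of the shank's lower end.
- rack: Fixed wooden tool rack 160 (x) x 50 (y) x 36 mm with three holes 12 mm wide and 30 mm deep in a row along its x axis, 55 mm apart. Origin at the centre of its underside. Tools standing in it have their foot 6 mm above the table.
- graver: Loose graver standing in the rack: 10 mm steel shank, dark wood handle up to 22 mm wide; 94 mm long. Origin at its foot. Leave it.
- burnisher: Loose burnisher standing in the rack: 10 mm steel shank, black round handle 14 mm wide; 86 mm long. Origin at its foot. Leave it.
- pot0: Small clear pot with a blue lid, 48 mm wide, 36 mm high, on a white tile at the right. Leave it.
- pot1: As pot0, green lid.
- pot2: As pot0, orange lid.
- pliers: Black-handled pliers, 160 mm long, 12 mm high, lying between the robot and the board. Leave them.

How it is judged:
By the outcome, as a careful person would: the job done as asked, in the order asked, and still so for the second after the job is handed in, with the robot touching nothing.
It also fails if it takes over 64 s, if anything falls off the work surface, if the arm or the gripper's body presses on something with over 40 N, if the wrist force passes 120 N, or if a joint passes its speed limit or range.

## Working session

There is one attempt and no reset: what is moved stays moved. The work goes in short steps, Python scripts to look and compute and a tool call to move; the robot and the scene stay as the last step left them, time stands still between calls to the robot, and variables do not carry over. Pictures are saved under pics/ and viewed, at most 10 in all, crops included, and the job is handed in when it is done.

Besides the shell and the picture viewer there is one more tool, called after ">>>" as name(argument=value, ...) on one line, values as JSON. carry_out: Moves the arm, as the interface text tells. Shift numbers are shares of 0.04 m and turn numbers shares of 0.12 rad, none past 1 either way. Its arguments: {"type":"object","properties":{"series":{"type":"array","items":{"type":"object","properties":{"slide":{"type":"array","items":{"type":"number"}},"spin":{"type":"number"}}}},"grip":{"type":"number"},"newtons":{"type":"number"}},"required":["series"]}

```bash
mkdir -p pics; cat > h.py <<'E'
import numpy as np, cv2
from cell import arm, imaging
def cam(n):
    f=imaging.grab_frame(n); im=f["img"]; fl=im.shape[0]/2/np.tan(np.radians(f["vertical_fov"])/2)
    K=np.array([[fl,0,f["cx"]],[0,fl,f["cy"]],[0,0,1]]); R=cv2.Rodrigues(np.array(f["rvec"],float))[0]
    return im,K,R,np.array(f["tvec"],float).ravel(),f
def ray(c,u,v,z):
    _,K,R,t,_=c; o=-R.T@t; d=R.T@np.linalg.solve(K,[u,v,1]); return o+d*(z-o[2])/d[2]
def proj(c,p):
    _,K,R,t,_=c; q=K@(R@np.array(p)+t); return q[:2]/q[2]
def save(im,name,box=None,s=1):
    if box: im=im[box[1]:box[3],box[0]:box[2]]
    cv2.imwrite("pics/"+name,cv2.resize(im[:,:,::-1],None,fx=s,fy=s,interpolation=cv2.INTER_CUBIC))
E
python3 - <<'E'
from h import *
for n in("scene","top"):
    c=cam(n); save(c[0],n+"0.png"); print(n,{k:v for k,v in c[4].items() if k!="img"}, -c[2].T@c[3])
print(arm.get_state())
E
```

```text
scene {'vertical_fov': 50.57684329489428, 'cx': 319.522841554788, 'cy': 245.42988796997253, 'rvec': array([ 2.03997884,  1.70400884, -0.52017842]), 'tvec': array([ 9.30895798e-04, -3.92261488e-01,  1.56980823e+00])} [ 1.17052884 -0.19517153  1.09997189]
top {'vertical_fov': 43.13061188842166, 'cx': 311.26770586630334, 'cy': 228.34791147654954, 'rvec': array([ 2.1094384 , -2.16680781,  0.16296392]), 'tvec': array([-0.093629  ,  0.55398002,  1.73820335])} [ 0.27424486 -0.11184676  1.80257904]
{'time': 0.1, 'q': array([-1.31401845e+00,  4.23746804e-01,  1.63057261e+00,  2.21581419e-06,
        1.08859135e+00, -1.89622179e-02]), 'dq': array([-0.00205961, -0.00149202, -0.0022718 ,  0.00054844,  0.00074257,
        0.00067338]), 'joint_torque': array([-3.66700542e-04, -5.45613241e+01, -2.74325019e+01,  6.44452544e-02,
        1.87877723e-02, -3.02394551e-05]), 'tcp_pos': array([ 0.17008872, -0.6009144 ,  0.22200652]), 'tool_rot': array([ 9.90510826e-01,  1.37433148e-01, -7.72076406e-05, -6.54515102e-04]), 'wrist_force': array([-0.20069587, -0.11730909, -0.73674148]), 'torque': array([-0.01333867, -0.03575684, -0.00390703]), 'grasp_force': 0.0, 'width': 0.08815625002341408}
```

View pics/scene0.png

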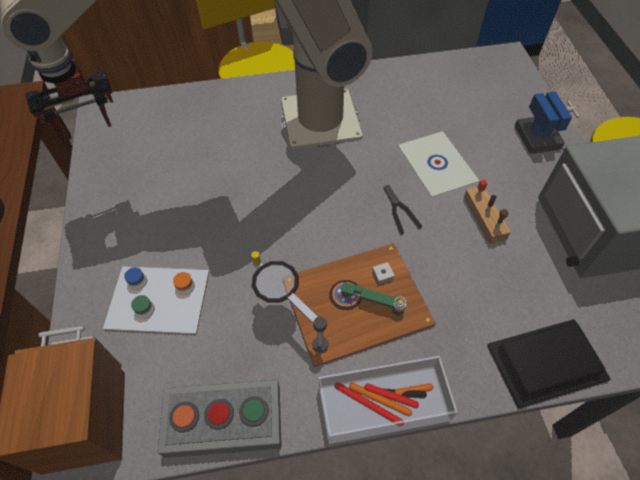

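View pics/top0.png

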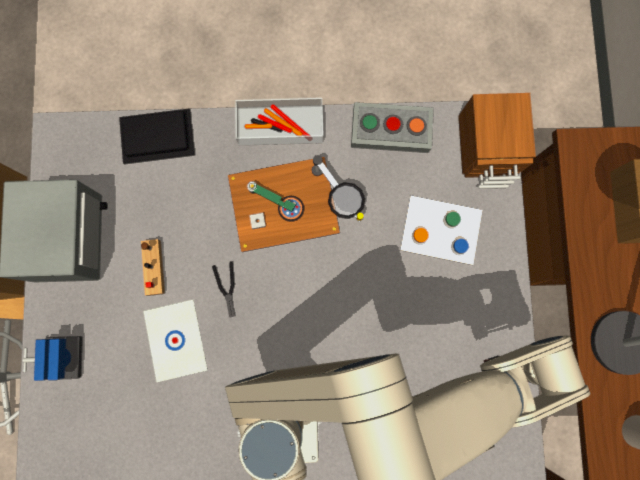

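The scene picture shows the rack at about (487,213), with the red pin head at its upper end (482,186). The board is near (360,300), with the knob at (256,258). In the top picture the rack is at (152,267), the red head at (150,285), the block at (257,220), the pivot at (252,186), the plaque at (290,208) and the knob at (361,216).

```bash
python3 - <<'E'
from h import *
c=cam("top"); save(c[0],"t1.png",(130,145,375,305),3.25)
c=cam("scene"); save(c[0],"s1.png",(240,170,520,370),2.8)
E
```

```text
(no output)
```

View pics/t1.png

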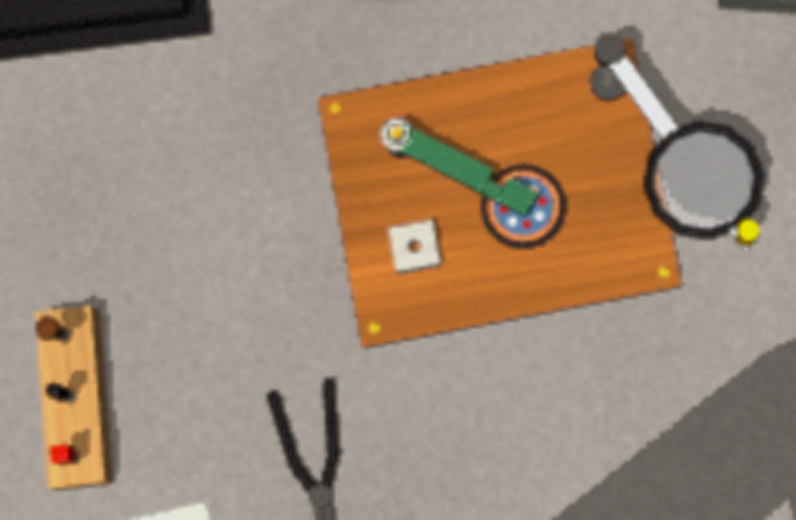

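View pics/s1.png

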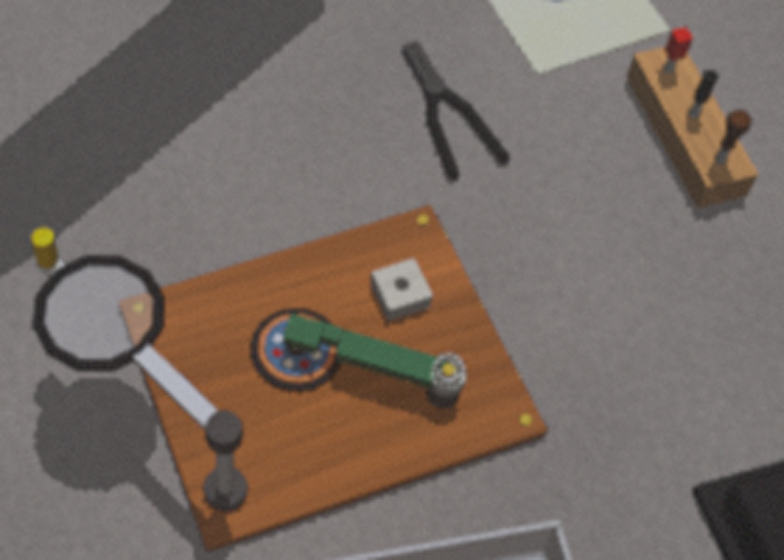

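The crops show, in crop pixels:

| Feature | Top crop | Scene crop |
|---|---|---|
| Hole | (414,245) | (402,284) |
| Pivot cap | (397,133) | (448,370) |
| Plaque | (523,206) | (295,347) |
| Red head | (61,453) | (680,42) |
| Knob | (748,231) | (43,240) |
| Post | (611,48) | (224,428) |

```bash
python3 - <<'E'
from h import *
t=cam("top"); s=cam("scene")
T=lambda x,y:(130+(x+.5)/3.25-.5,145+(y+.5)/3.25-.5); S=lambda x,y:(240+(x+.5)/2.8-.5,170+(y+.5)/2.8-.5)
def both(n,a,b,z):
    p=ray(t,*T(*a),z) if a else None; q=ray(s,*S(*b),z) if b else None
    print(n,np.round(p,4) if a else '',np.round(q,4) if b else '')
both("hole",(414,245),(402,284),.034)
both("pivcap",(397,133),(448,370),.067)
both("plaque",(523,206),(295,347),.021)
both("headtop",(61,453),(681,34),.086)
both("knobtop",(748,231),(43,233),.168)
both("lens",(705,180),(99,312),.128)
both("post",(611,48),(224,428),.14)
for a,b in [((319,98),(546,430)),((681,285),(120,302)),((365,347),(430,206)),((640,38),(208,549))]: both("corner",a,b,.014)
for a,b in [((335,107),(526,419)),((664,271),(139,308)),((375,327),(423,219))]: both("screw",a,b,.014)
for a,b in [((36,311),(756,178)),((91,306),(705,199)),((111,480),(630,60)),((51,488),(0,0))]: both("rack",a,b,.036)
both("burn",(58,391),(709,76),.092)
both("grav",(48,327),(739,118),.1)
# red blob centroid
for n,c in (("top",t),("scene",s)):
    m=(c[0][...,0]>150)&(c[0][...,1]<60)&(c[0][...,2]<60)
    k,l,st,ce=cv2.connectedComponentsWithStats(m.astype(np.uint8)); print(n,[(st[i].tolist(),ce[i].round(1).tolist()) for i in range(1,k) if st[i][4]>4])
E
```

```text
hole [0.5819 0.0512 0.034 ] [0.5843 0.0526 0.034 ]
pivcap [0.679  0.0622 0.067 ] [0.6872 0.062  0.067 ]
plaque [ 0.6178 -0.0483  0.021 ] [ 0.621  -0.0489  0.021 ]
headtop [0.3978 0.3556 0.086 ] [0.4002 0.3578 0.086 ]
knobtop [ 0.5629 -0.2422  0.168 ] [ 0.563  -0.2411  0.168 ]
lens [ 0.6157 -0.21    0.128 ] [ 0.6177 -0.2077  0.128 ]
post [ 0.7323 -0.1318  0.14  ] [ 0.7376 -0.1297  0.14  ]
corner [0.7267 0.1398 0.014 ] [0.7305 0.1404 0.014 ]
corner [ 0.5415 -0.1912  0.014 ] [ 0.5462 -0.1898  0.014 ]
corner [0.4922 0.0989 0.014 ] [0.4979 0.1023 0.014 ]
corner [ 0.7759 -0.1607  0.014 ] [ 0.7808 -0.1517  0.014 ]
screw [0.7177 0.1249 0.014 ] [0.7179 0.1271 0.014 ]
screw [ 0.5549 -0.1761  0.014 ] [ 0.5552 -0.1743  0.014 ]
screw [0.5103 0.0896 0.014 ] [0.5104 0.0925 0.014 ]
rack [0.5304 0.3939 0.036 ] [0.5357 0.3927 0.036 ]
rack [0.5336 0.3441 0.036 ] [0.549  0.3395 0.036 ]
rack [0.3762 0.3242 0.036 ] [0.3841 0.3262 0.036 ]
rack [0.3705 0.3777 0.036 ] [ 0.1964 -0.2606  0.036 ]
burn [0.4514 0.3574 0.092 ] [0.4561 0.3621 0.092 ]
grav [0.5067 0.3648 0.1   ] [0.511  0.3666 0.1   ]
top [([271, 105, 36, 30, 171], [287.2, 119.0]), ([258, 115, 34, 17, 156], [274.9, 123.3]), ([387, 117, 13, 14, 143], [393.0, 123.2]), ([146, 282, 5, 5, 22], [148.2, 284.1]), ([173, 338, 4, 5, 18], [174.5, 339.8])]
scene [([481, 181, 6, 4, 17], [483.2, 182.4]), ([365, 384, 53, 22, 278], [391.5, 394.8]), ([339, 387, 62, 34, 322], [369.2, 403.5])]
```

>>> carry_out(series=[{"slide": [0, 0, -0.7], "spin": 1}, {"slide": [0, 0, 0], "spin": 0.47}, {"slide": [0.87, -0.89, 0], "spin": 0}, {"slide": [0.87, -0.89, 0], "spin": 0}, {"slide": [0.87, -0.89, 0], "spin": 0}, {"slide": [0.87, -0.89, 0], "spin": 0}, {"slide": [0.87, -0.89, 0], "spin": 0}, {"slide": [0.87, -0.89, 0], "spin": 0}, {"slide": [0.87, -0.89, 0], "spin": 0}, {"slide": [0.87, -0.89, 0], "spin": 0}, {"slide": [0.87, -0.89, 0], "spin": 0}], grip=0)

```text
time: 1.68
tcp_pos: [0.451, -0.2501, 0.2508]
tool_rot: [0.999, 0.05, 0.0, 0.0]
wrist_force: [-0.3, -0.4, 0.5]
width: 0.0437
grasp_force: 0.0
```

>>> carry_out(series=[{"slide": [0.1, -0.97, 0], "spin": 0}, {"slide": [0.1, -0.97, 0], "spin": 0}, {"slide": [0.1, -0.97, 0], "spin": 0}, {"slide": [0.1, -0.97, 0], "spin": 0}, {"slide": [0.1, -0.97, 0], "spin": 0}, {"slide": [0.1, -0.97, 0], "spin": 0}, {"slide": [0.1, -0.97, 0], "spin": 0}, {"slide": [0.1, -0.97, 0], "spin": 0}, {"slide": [0.1, -0.97, 0], "spin": 0}])

```text
time: 2.8
tcp_pos: [0.4511, 0.1009, 0.2508]
tool_rot: [0.999, 0.05, 0.0, -0.0]
wrist_force: [0.2, -0.6, 0.0]
width: 0.0439
grasp_force: 0.0
```

>>> carry_out(series=[{"slide": [-0.09, -0.93, 0], "spin": 0}, {"slide": [-0.09, -0.93, 0], "spin": 0}, {"slide": [-0.09, -0.93, 0], "spin": 0}, {"slide": [-0.09, -0.93, 0], "spin": 0}, {"slide": [-0.09, -0.93, 0], "spin": 0}, {"slide": [-0.09, -0.93, 0], "spin": 0}, {"slide": [-0.09, -0.93, 0], "spin": 0}, {"slide": [0, 0, 0], "spin": 0}])

```text
time: 3.8
tcp_pos: [0.3999, 0.358, 0.2506]
tool_rot: [0.999, 0.051, 0.0, -0.0]
wrist_force: [0.3, -0.8, -1.2]
width: 0.0436
grasp_force: 0.0
```

```bash
cat >> h.py <<'E'
def go(p,psi=None,tcp=None):
    s=arm.get_state(); x,y,z,w=s["tool_rot"]; cur=2*np.arctan2(y,x); d=np.array(p)-s["tcp_pos"]
    a=cur; tx=np.cos(a)*d[0]+np.sin(a)*d[1]; ty=np.sin(a)*d[0]-np.cos(a)*d[1]
    print("t",round(s["time"],2),"tcp",s["tcp_pos"].round(4),"psi",round(cur,4),"w",round(s["width"],4),"gf",round(s["grasp_force"],1),"F",np.round(s["wrist_force"],1))
    print("need shares",np.round(np.array([tx,ty,-d[2]])/.04,3),"spin",None if psi is None else round((cur-psi)/.12,3))
E
python3 - <<'E'
from h import *
go([.399,.357,.12],.11)
E
```

```text
t 3.8 tcp [0.3999 0.358  0.2506] psi 0.1022 w 0.0436 gf 0.0 F [ 0.3 -0.8 -1.2]
need shares [-0.025  0.023  3.265] spin -0.065
```

>>> carry_out(series=[{"slide": [-0.02, 0.02, 1], "spin": -0.06}, {"slide": [0, 0, 1], "spin": 0}, {"slide": [0, 0, 1], "spin": 0}, {"slide": [0, 0, 0.9], "spin": 0}, {"slide": [0, 0, 0.5], "spin": 0}, {"slide": [0, 0, 0.5], "spin": 0}, {"slide": [0, 0, 0], "spin": 0}])

```text
time: 4.68
tcp_pos: [0.399, 0.3537, 0.0536]
tool_rot: [0.999, 0.053, -0.001, 0.001]
wrist_force: [-0.4, -0.1, 0.1]
width: 0.044
grasp_force: 0.0
```

>>> carry_out(series=[{"slide": [0, 0, 0], "spin": 0}, {"slide": [0, 0, 0], "spin": 0}, {"slide": [0, 0, 0], "spin": 0}, {"slide": [0, 0, 0], "spin": 0}], grip=1, newtons=45)

```text
time: 5.18
tcp_pos: [0.4, 0.3567, 0.0553]
tool_rot: [0.999, 0.053, 0.001, -0.001]
wrist_force: [-1.5, 4.8, 0.1]
width: 0.0158
grasp_force: 45.0
```

```bash
python3 - <<'E'
from h import *
go([.399,.357,.15],.1)
s=cam("scene"); save(s[0],"s2.png",(430,130,570,250),5)
E
```

```text
t 5.17 tcp [0.4    0.3567 0.0553] psi 0.1059 w 0.0158 gf 45.0 F [-1.5  4.8  0.1]
need shares [-0.024 -0.01  -2.367] spin 0.049
```

View pics/s2.png

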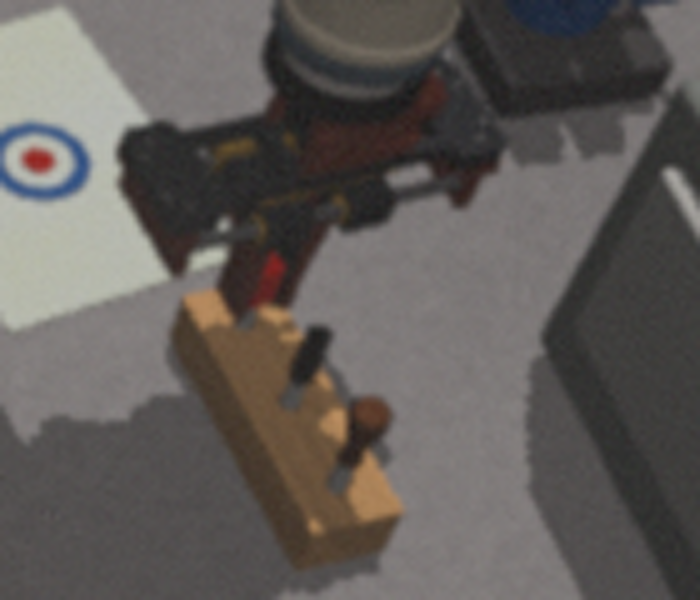

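The pin head is held by both pads at crop (265,280), still upright in the rack, and the neighbouring tools have not been touched. I'll lift it, carry it to the open side of the notch and turn.

>>> carry_out(series=[{"slide": [0, 0, -0.4], "spin": 0}, {"slide": [0, 0, -0.8], "spin": 0}, {"slide": [0, 0, -0.8], "spin": 0}, {"slide": [0, 0, -0.8], "spin": 0}, {"slide": [0, 0, 0], "spin": 0}])

```text
time: 5.85
tcp_pos: [0.4009, 0.3565, 0.1692]
tool_rot: [0.999, 0.053, 0.002, -0.002]
wrist_force: [0.4, -0.2, -0.1]
width: 0.0159
grasp_force: 45.0
```

>>> carry_out(series=[{"slide": [0.49, 0.955, 0], "spin": 0}, {"slide": [0.49, 0.955, 0], "spin": 0}, {"slide": [0.49, 0.955, 0], "spin": 0}, {"slide": [0.49, 0.955, 0], "spin": 0}, {"slide": [0.49, 0.955, 0], "spin": 0}, {"slide": [0.49, 0.955, 0], "spin": 0}, {"slide": [0.49, 0.955, 0], "spin": 0}, {"slide": [0.49, 0.955, 0], "spin": 0}, {"slide": [0.49, 0.955, 0], "spin": 0}, {"slide": [0.49, 0.955, 0], "spin": 0}, {"slide": [0.49, 0.955, 0], "spin": 0}])

```text
time: 7.22
tcp_pos: [0.6585, -0.0407, 0.165]
tool_rot: [0.999, 0.053, -0.001, -0.0]
wrist_force: [1.1, -0.3, -0.8]
width: 0.0156
grasp_force: 45.0
```

>>> carry_out(series=[{"slide": [0, 0, 0], "spin": -0.9}, {"slide": [0, 0, 0], "spin": -0.9}, {"slide": [0, 0, 0], "spin": -0.9}, {"slide": [0, 0, 0], "spin": -0.9}, {"slide": [0, 0, 0], "spin": -0.9}, {"slide": [0, 0, 0], "spin": -0.9}, {"slide": [0, 0, 0], "spin": -0.9}, {"slide": [0, 0, 0], "spin": -0.9}, {"slide": [0, 0, 0], "spin": -0.9}, {"slide": [0, 0, 0], "spin": -0.18}, {"slide": [0, 0, 0], "spin": 0}])

```text
time: 8.6
tcp_pos: [0.6583, -0.0395, 0.1659]
tool_rot: [0.853, 0.522, -0.0, -0.0]
wrist_force: [0.1, -0.3, -0.1]
width: 0.0156
grasp_force: 45.0
```

```bash
python3 - <<'E'
from h import *
go([.6595,-.0384,.087],1.10)
s=cam("scene"); a=s[0][230:380,240:440]; t=cam("top"); b=t[0][145:265,220:380]
save(np.hstack([cv2.resize(a,(400,300)),cv2.resize(b,(400,300))]),"c3.png",None,2)
cv2.imwrite("pics/c3.png",cv2.resize(np.hstack([cv2.resize(a,(400,300)),cv2.resize(b,(400,300))]),(800,300))[:,:,::-1])
save(s[0],"s3.png",(270,230,430,350),5)
E
```

```text
t 8.6 tcp [ 0.6583 -0.0395  0.1659] psi 1.0986 w 0.0156 gf 45.0 F [ 0.1 -0.3 -0.1]
need shares [0.039 0.014 1.972] spin -0.011
```

View pics/s3.png

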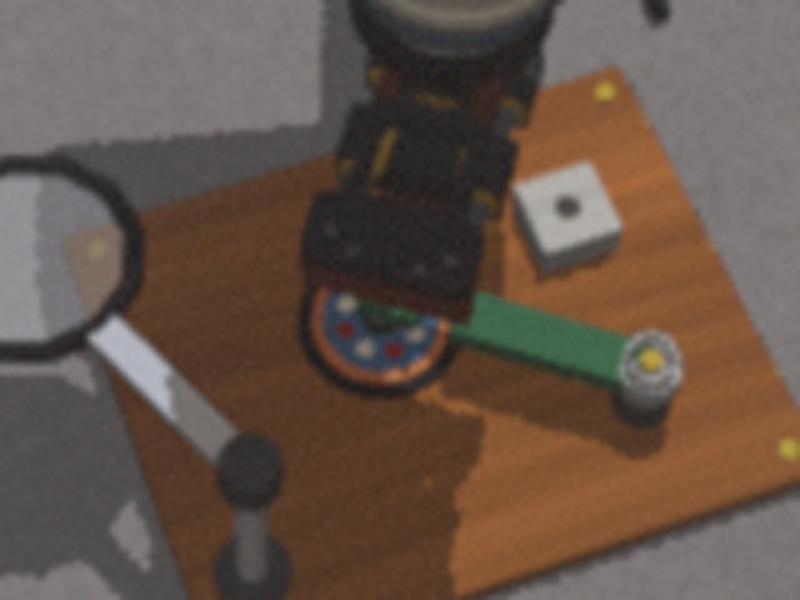

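The gripper hides the pin, but it stands off the arm's open side next to the plaque, and the hole is visible at crop (568,207). I'll lower and push gently into the notch.

>>> carry_out(series=[{"slide": [0.03, 0, 0.8], "spin": 0}, {"slide": [0, 0, 0.8], "spin": 0}, {"slide": [0, 0, 0.42], "spin": 0}, {"slide": [0, 0, 0], "spin": 0}, {"slide": [0, 0, 0], "spin": 0}])

```text
time: 9.32
tcp_pos: [0.6601, -0.0385, 0.087]
tool_rot: [0.853, 0.523, 0.001, 0.0]
wrist_force: [-0.3, -1.0, 1.0]
width: 0.0157
grasp_force: 45.0
```

>>> carry_out(series=[{"slide": [0, -0.2, 0], "spin": 0}, {"slide": [0, -0.2, 0], "spin": 0}, {"slide": [0, -0.2, 0], "spin": 0}, {"slide": [0, -0.15, 0], "spin": 0}, {"slide": [0, -0.15, 0], "spin": 0}, {"slide": [0, 0, 0], "spin": 0}])

```text
time: 10.07
tcp_pos: [0.6274, -0.022, 0.0863]
tool_rot: [0.852, 0.523, 0.0, 0.0]
wrist_force: [3.4, -0.4, -0.1]
width: 0.0155
grasp_force: 45.0
```

```bash
python3 - <<'E'
from h import *
go([.6372,-.0271,.0856],1.10)
s=cam("scene"); save(s[0],"s4.png",(270,230,430,350),5)
E
```

```text
t 10.07 tcp [ 0.6274 -0.022   0.0863] psi 1.1004 w 0.0155 gf 45.0 F [ 3.4 -0.4 -0.1]
need shares [-0.004  0.276  0.016] spin 0.004
```

View pics/s4.png

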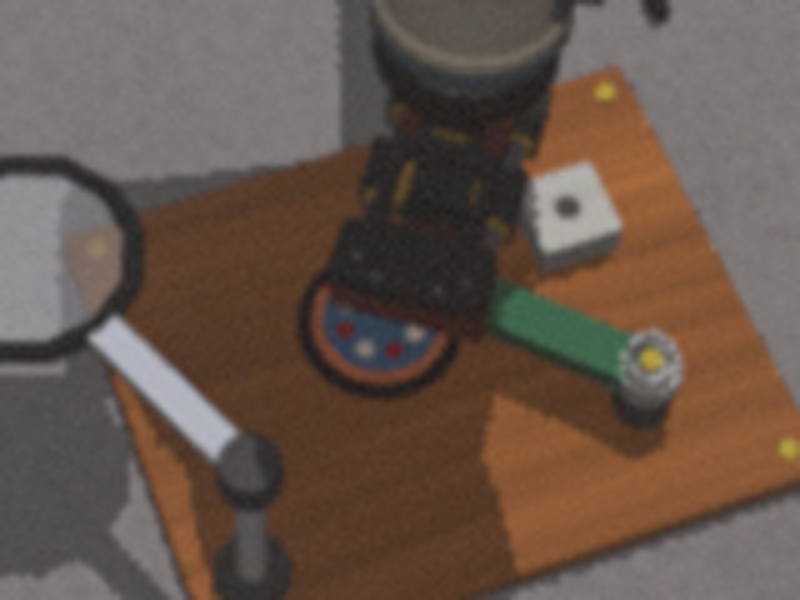

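The arm has started to turn with the pin, and the TCP radius from the pivot is 100.5 mm. Next I'll lead it along the circle.

>>> carry_out(series=[{"slide": [0, 0, 0], "spin": 0.92}, {"slide": [0.0125, -0.251, 0], "spin": 0.833}, {"slide": [0.0125, -0.251, 0], "spin": 0.833}, {"slide": [0.0125, -0.251, 0], "spin": 0.833}, {"slide": [0.0125, -0.251, 0], "spin": 0.833}, {"slide": [0.0125, -0.251, 0], "spin": 0.833}, {"slide": [0.0125, -0.251, 0], "spin": 0.833}, {"slide": [0.0125, -0.251, 0], "spin": 0.833}, {"slide": [0.0125, -0.251, 0], "spin": 0.833}, {"slide": [0, 0, 0], "spin": 0}])

```text
time: 11.38
tcp_pos: [0.5828, 0.0422, 0.0859]
tool_rot: [0.995, 0.095, -0.001, 0.001]
wrist_force: [-0.6, -6.3, 3.2]
width: 0.0159
grasp_force: 45.0
```

```bash
python3 - <<'E'
from h import *
go([.583,.052,.0856],.1)
for i in range(5): cam("top"); 
go([.583,.052,.0856],.1)
s=cam("scene"); save(s[0],"s5.png",(290,230,430,335),5.5)
E
```

```text
t 11.38 tcp [0.5828 0.0422 0.0859] psi 0.191 w 0.0159 gf 45.0 F [-0.6 -6.3  3.2]
need shares [ 0.051 -0.241  0.009] spin 0.759
t 11.62 tcp [0.5829 0.0416 0.0859] psi 0.1916 w 0.0156 gf 45.0 F [-0.3 -6.   4.2]
need shares [ 0.051 -0.255  0.008] spin 0.764
```

View pics/s5.png

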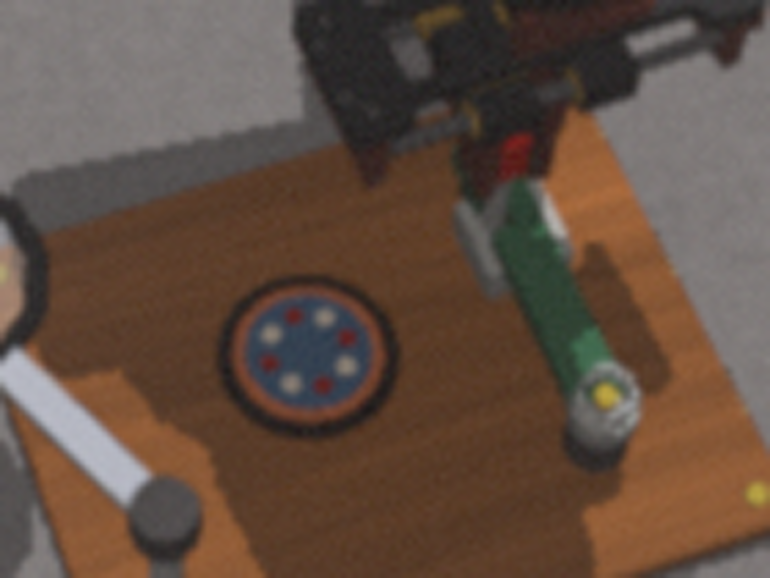

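The arm is almost over the block with the notch engaged (6 N against it), and the plaque is clear. I'll move the last 10 mm over the hole.

>>> carry_out(series=[{"slide": [0.05, -0.13, -0.05], "spin": 0.38}, {"slide": [0, -0.13, 0], "spin": 0.38}, {"slide": [0, 0, 0], "spin": 0}, {"slide": [0, 0, 0], "spin": 0}])

```text
time: 12.18
tcp_pos: [0.5819, 0.0521, 0.0869]
tool_rot: [0.999, 0.05, -0.002, 0.001]
wrist_force: [-1.1, -6.8, -1.2]
width: 0.0159
grasp_force: 45.0
```

```bash
python3 - <<'E'
from h import *
go([.583,.052,.0856],.1)
s=cam("scene"); save(s[0],"s6.png",(350,235,410,280),13)
E
```

```text
t 12.18 tcp [0.5819 0.0521 0.0869] psi 0.1005 w 0.0159 gf 45.0 F [-1.1 -6.8 -1.2]
need shares [0.027 0.005 0.034] spin 0.005
```

View pics/s6.png

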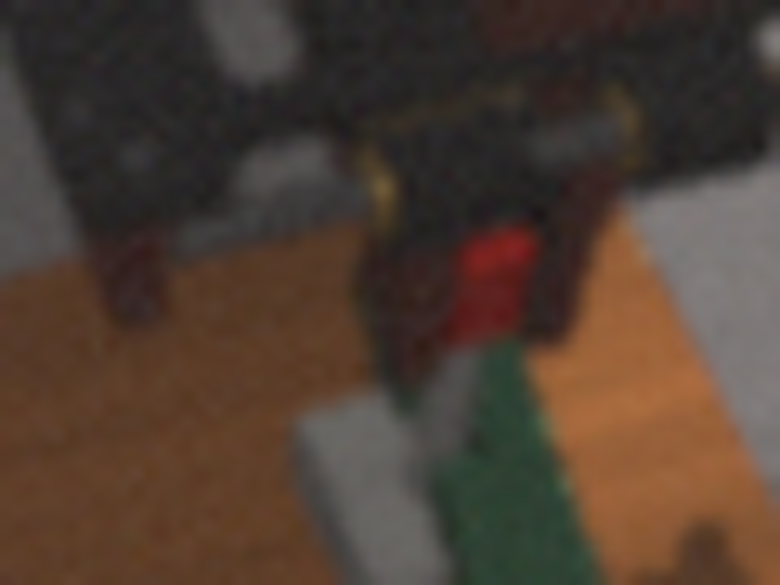

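The shank is visible below the red head from crop (470,355) to (432,460), sitting in the notch beside the green bar. I'll compare this with predictions to locate the pin relative to the hole.

```bash
python3 - <<'E'
from h import *
s=cam("scene"); P=lambda p:np.round((proj(s,p)-[350,235]+.5)*13-.5,0)
psi=.1;cx,cy=np.cos(psi),np.sin(psi)
for off in [(.582,.052),(.577,.052),(.587,.052)]:
    x,y=off; f=.0381
    print(off,"shank",[P((x,y,f+h)).tolist() for h in (0,.015,.03,.05)],"head c",P((x,y,f+.065)),"front top/bot",[P((x+.008,y,f+h)).tolist() for h in(.08,.05)])
print("hole scene",P((.5843,.0526,.034)),P((.5819,.0512,.034)))
m=(s[0][...,0]>110)&(s[0][...,1]<60)&(s[0][...,2]<60)
m[:235]=0;m[280:]=0;m[:,:370]=0;m[:,410:]=0
v,u=np.nonzero(m); print(len(u),(u.mean()-350+.5)*13,(v.mean()-235+.5)*13)
E
```

```text
(0.582, 0.052) shank [[434.0, 454.0], [441.0, 413.0], [449.0, 371.0], [460.0, 313.0]] head c [468. 269.] front top/bot [[487.0, 262.0], [471.0, 351.0]]
(0.577, 0.052) shank [[427.0, 432.0], [435.0, 390.0], [443.0, 348.0], [453.0, 290.0]] head c [461. 246.] front top/bot [[480.0, 238.0], [464.0, 327.0]]
(0.587, 0.052) shank [[440.0, 477.0], [448.0, 436.0], [456.0, 394.0], [467.0, 337.0]] head c [475. 293.] front top/bot [[494.0, 285.0], [477.0, 374.0]]
hole scene [438. 476.] [428. 466.]
8 494.0 253.5
```

>>> carry_out(series=[{"slide": [0.027, -0.018, 0], "spin": 0}, {"slide": [0, 0, 0], "spin": 0}, {"slide": [0, 0, 0.06], "spin": 0}, {"slide": [0, 0, 0.06], "spin": 0}, {"slide": [0, 0, 0.06], "spin": 0}, {"slide": [0, 0, 0], "spin": 0}])

```text
time: 13.02
tcp_pos: [0.5842, 0.0529, 0.0805]
tool_rot: [0.999, 0.05, -0.001, 0.001]
wrist_force: [0.4, -6.9, 1.8]
width: 0.016
grasp_force: 45.0
```

>>> carry_out(series=[{"slide": [0, 0, 0.06], "spin": 0}, {"slide": [0, 0, 0.06], "spin": 0}, {"slide": [0, 0, 0.06], "spin": 0}, {"slide": [0, 0, 0], "spin": 0}])

```text
time: 13.52
tcp_pos: [0.5844, 0.0527, 0.0734]
tool_rot: [0.999, 0.05, -0.001, 0.001]
wrist_force: [0.6, -8.3, 2.1]
width: 0.0159
grasp_force: 45.0
```

>>> carry_out(series=[{"slide": [0, 0, 0.06], "spin": 0}, {"slide": [0, 0, 0.06], "spin": 0}, {"slide": [0, 0, 0.06], "spin": 0}, {"slide": [0, 0, 0.06], "spin": 0}, {"slide": [0, 0, 0], "spin": 0}])

```text
time: 14.15
tcp_pos: [0.5844, 0.0526, 0.0638]
tool_rot: [0.999, 0.05, -0.001, 0.001]
wrist_force: [0.4, -7.5, 2.2]
width: 0.0158
grasp_force: 45.0
```

>>> carry_out(series=[{"slide": [0, 0, 0.04], "spin": 0}, {"slide": [0, 0, 0.03], "spin": 0}, {"slide": [0, 0, 0.03], "spin": 0}, {"slide": [0, 0, 0], "spin": 0}])

```text
time: 14.65
tcp_pos: [0.5849, 0.0528, 0.0629]
tool_rot: [0.999, 0.05, -0.0, 0.001]
wrist_force: [-7.3, -9.0, 31.9]
width: 0.0159
grasp_force: 45.0
```

It bottomed at 32 N, with the foot at about 14 mm, so it is home. Now I'll ease off, release and lift.

>>> carry_out(series=[{"slide": [0, 0, -0.05], "spin": 0}, {"slide": [0, 0, 0], "spin": 0}])

```text
time: 14.9
tcp_pos: [0.5846, 0.0528, 0.0631]
tool_rot: [0.999, 0.05, -0.0, 0.001]
wrist_force: [-2.7, -8.6, 13.9]
width: 0.0157
grasp_force: 45.0
```

>>> carry_out(series=[{"slide": [0, 0, 0], "spin": 0}, {"slide": [0, 0, 0], "spin": 0}, {"slide": [0, 0, 0], "spin": 0}, {"slide": [0, 0, 0], "spin": 0}, {"slide": [0, 0, -0.3], "spin": 0}, {"slide": [0, 0, -1], "spin": 0}, {"slide": [0, 0, -1], "spin": 0}, {"slide": [0, 0, -1], "spin": 0}, {"slide": [0, 0, -0.3], "spin": 0}, {"slide": [0, 0, 0], "spin": 0}], grip=0)

```text
time: 16.15
tcp_pos: [0.5849, 0.0545, 0.2064]
tool_rot: [0.999, 0.049, 0.001, -0.0]
wrist_force: [0.1, -1.0, -0.3]
width: 0.0439
grasp_force: 0.0
```

>>> carry_out(series=[{"slide": [-0.75, 0.9, 0], "spin": 0}, {"slide": [-0.75, 0.9, 0], "spin": 0}, {"slide": [-0.75, 0.9, 0], "spin": 0}, {"slide": [0, 0.9, -0.3], "spin": 0}, {"slide": [0, 0.9, -0.3], "spin": 0}, {"slide": [0, 0.9, 0], "spin": 0}, {"slide": [0, 0, 0], "spin": 0}])

```text
time: 17.02
tcp_pos: [0.5158, -0.171, 0.2281]
tool_rot: [0.999, 0.048, -0.001, -0.0]
wrist_force: [-0.6, 0.8, 1.0]
width: 0.0442
grasp_force: 0.0
```

```bash
python3 - <<'E'
from h import *
go([.563,-.2415,.25],.1)
s=cam("scene");t=cam("top")
a=cv2.resize(s[0][225:345,240:440],(800,480),interpolation=cv2.INTER_CUBIC)
save(a,"c7.png")
b=t[0][145:265,220:380]; save(b,"t7.png",None,5)
E
```

```text
t 17.02 tcp [ 0.5158 -0.171   0.2281] psi 0.0961 w 0.0442 gf 0.0 F [-0.6  0.8  1. ]
need shares [ 1.006  1.868 -0.548] spin -0.033
```

View pics/c7.png

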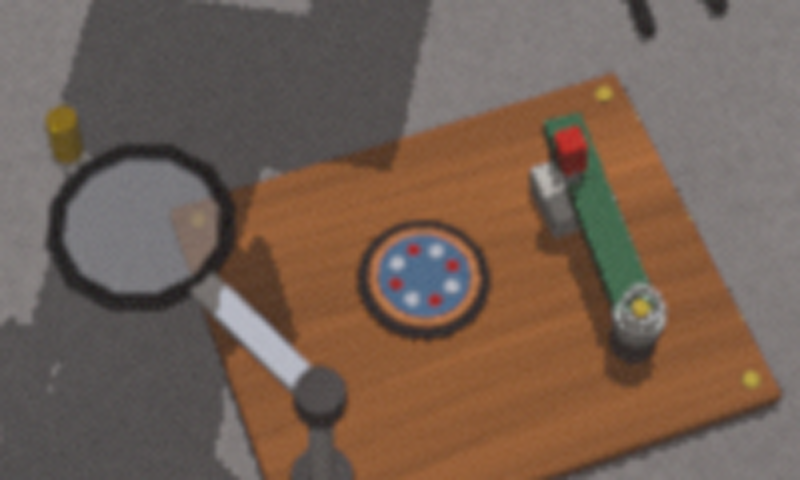

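The pin stands in the block with the arm resting back against it, and the plaque is clear. The knob is at crop (63,135), unmoved. Next I'll pinch it.

>>> carry_out(series=[{"slide": [0.5, 0.93, -0.2], "spin": 0}, {"slide": [0.5, 0.93, 0], "spin": 0}, {"slide": [0, 0, 0], "spin": -1}, {"slide": [0, 0, 0], "spin": -1}, {"slide": [0, 0, 0], "spin": -1}, {"slide": [0, 0, 0], "spin": -1}, {"slide": [0, 0, 0], "spin": 0}])

```text
time: 18.0
tcp_pos: [0.5634, -0.238, 0.237]
tool_rot: [0.958, 0.286, -0.001, -0.001]
wrist_force: [0.2, -0.5, 0.2]
width: 0.0441
grasp_force: 0.0
```

```bash
python3 - <<'E'
from h import *
go([.563,-.2417,.143],.576)
E
```

```text
t 18.0 tcp [ 0.5634 -0.238   0.237 ] psi 0.5793 w 0.0441 gf 0.0 F [ 0.2 -0.5  0.2]
need shares [-0.059  0.072  2.349] spin 0.027
```

>>> carry_out(series=[{"slide": [-0.06, 0.07, 0.9], "spin": 0}, {"slide": [0, 0, 0.7], "spin": 0}, {"slide": [0, 0, 0.4], "spin": 0}, {"slide": [0, 0, 0.35], "spin": 0}, {"slide": [0, 0, 0], "spin": 0}])

```text
time: 18.62
tcp_pos: [0.5629, -0.2428, 0.1431]
tool_rot: [0.958, 0.285, -0.001, -0.001]
wrist_force: [-0.1, -0.3, -0.8]
width: 0.044
grasp_force: 0.0
```

>>> carry_out(series=[{"slide": [0, 0, 0], "spin": 0}, {"slide": [0, 0, 0], "spin": 0}, {"slide": [0, 0, 0], "spin": 0}, {"slide": [0, 0, 0], "spin": 0}], grip=1, newtons=12)

```text
time: 19.12
tcp_pos: [0.5636, -0.2434, 0.1445]
tool_rot: [0.958, 0.285, 0.0, 0.0]
wrist_force: [-0.8, -1.1, 3.3]
width: 0.0176
grasp_force: 12.0
```

```bash
python3 - <<'E'
from h import *
go([.563,-.2417,.143],.576)
E
```

```text
t 19.12 tcp [ 0.5636 -0.2434  0.1445] psi 0.5788 w 0.0176 gf 12.0 F [-0.8 -1.1  3.3]
need shares [ 0.011 -0.044  0.038] spin 0.024
```

>>> carry_out(series=[{"slide": [0.031, -0.557, 0], "spin": 0.917}, {"slide": [0.031, -0.557, 0], "spin": 0.917}, {"slide": [0.031, -0.557, 0], "spin": 0.917}, {"slide": [0.031, -0.557, 0], "spin": 0.917}, {"slide": [0.031, -0.557, 0], "spin": 0.917}, {"slide": [0.031, -0.557, 0], "spin": 0.917}, {"slide": [0.031, -0.557, 0], "spin": 0.917}, {"slide": [0.031, -0.557, 0], "spin": 0.917}, {"slide": [0.031, -0.557, 0], "spin": 0.917}, {"slide": [0.031, -0.557, 0], "spin": 0.917}, {"slide": [0, 0, 0], "spin": 0}])

```text
time: 20.5
tcp_pos: [0.5565, -0.0291, 0.1445]
tool_rot: [0.966, -0.258, -0.001, -0.0]
wrist_force: [-7.0, 5.0, 10.8]
width: 0.0176
grasp_force: 12.0
```

```bash
python3 - <<'E'
from h import *
go([.568,-.0125,.143],-.62)
p=arm.get_state()["tcp_pos"]; d=p[:2]-[.734,-.1305]; print(np.hypot(*d),np.degrees(np.arctan2(d[1],d[0])))
s=cam("scene"); save(s[0],"s8.png",(270,190,430,310),5)
E
```

```text
t 20.5 tcp [ 0.5565 -0.0291  0.1445] psi -0.5214 w 0.0176 gf 12.0 F [-7.   5.  10.8]
need shares [ 0.042 -0.503  0.037] spin 0.821
0.20441064371705472 150.26351204963527
```

View pics/s8.png

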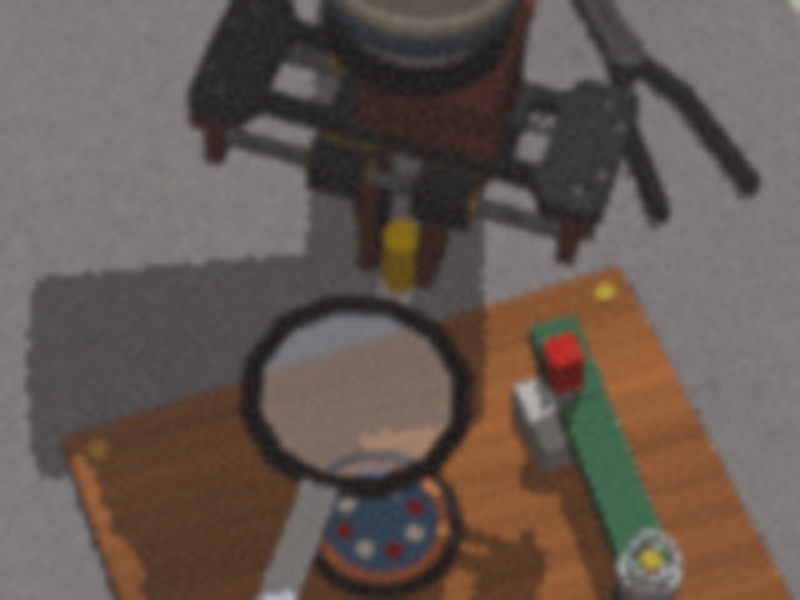

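The knob is held and the lens is at crop (357,395), short of the plaque at (390,522). About 0.1 rad is left to turn.

>>> carry_out(series=[{"slide": [0, -0.26, 0], "spin": 0.42}, {"slide": [0, -0.25, 0], "spin": 0.42}, {"slide": [0, 0, 0], "spin": 0}, {"slide": [0, 0, 0], "spin": 0}])

```text
time: 21.05
tcp_pos: [0.5669, -0.0126, 0.1445]
tool_rot: [0.952, -0.306, -0.001, -0.0]
wrist_force: [-5.0, 4.9, 8.9]
width: 0.0175
grasp_force: 12.0
```

```bash
python3 - <<'E'
from h import *
p=arm.get_state()["tcp_pos"]; d=p[:2]-[.734,-.1305]; print(p,np.hypot(*d),np.degrees(np.arctan2(d[1],d[0])))
def fit(n,z,r):
    c=cam(n); m=c[0].max(2)<55
    u0,v0=proj(c,(.619,-.0485,z)); y,x=np.nonzero(m); 
    k,l,st,ce=cv2.connectedComponentsWithStats(m.astype(np.uint8))
    for i in range(1,k):
        if np.hypot(*(ce[i]-[u0,v0]))<14 and st[i][4]>25: 
            b=st[i]; print(n,b.tolist(),"bbox ctr",ray(c,b[0]+(b[2]-1)/2,b[1]+(b[3]-1)/2,z).round(4))
fit("scene",.133,0); fit("top",.133,0)
s=cam("scene"); save(s[0],"s9.png",(290,210,430,315),5.5)
E
```

```text
[ 0.56687635 -0.01264654  0.14447295] 0.2044987854081527 144.80899957609697
scene [324, 251, 46, 59, 473] bbox ctr [ 0.646  -0.0543  0.133 ]
```

Now I'll let go, lift and back off to check.

>>> carry_out(series=[{"slide": [0, 0, 0], "spin": 0}, {"slide": [0, 0, 0], "spin": 0}, {"slide": [0, 0, 0], "spin": 0}, {"slide": [0, 0, -0.4], "spin": 0}, {"slide": [0, 0, -0.8], "spin": 0}, {"slide": [0, 0, -0.8], "spin": 0}, {"slide": [-0.3, 0.9, 0], "spin": 0}, {"slide": [-0.3, 0.9, 0], "spin": 0}, {"slide": [0.3, 0.9, 0], "spin": 0}, {"slide": [0.9, 0.9, 0], "spin": 0}, {"slide": [0.9, 0.9, 0], "spin": 0}, {"slide": [0, 0, 0], "spin": 0}], grip=0)

```text
time: 22.7
tcp_pos: [0.5124, -0.1979, 0.225]
tool_rot: [0.951, -0.308, 0.001, 0.0]
wrist_force: [0.0, -0.3, -0.9]
width: 0.0439
grasp_force: 0.0
```

```bash
python3 - <<'E'
from h import *
go([.5,-.25,.25])
s=cam("scene");t=cam("top")
a=cv2.resize(s[0][225:325,290:430],(560,400),interpolation=cv2.INTER_CUBIC)
b=cv2.resize(t[0][150:250,225:345],(480,400),interpolation=cv2.INTER_CUBIC)
im=np.zeros((600,800,3),np.uint8)
a=cv2.resize(s[0][225:325,290:390],(400,400),interpolation=cv2.INTER_CUBIC); b=cv2.resize(t[0][155:255,235:335],(400,400),interpolation=cv2.INTER_CUBIC)
cv2.imwrite("pics/f.png",np.hstack([a,b])[:,:,::-1])
E
```

```text
t 22.7 tcp [ 0.5124 -0.1979  0.225 ] psi -0.626 w 0.0439 gf 0.0 F [ 0.  -0.3 -0.9]
need shares [ 0.511  1.237 -0.624] spin None
```

View pics/f.png

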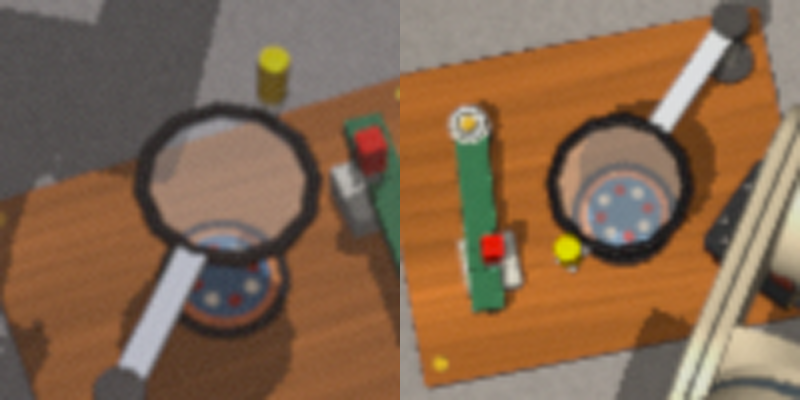

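Left view: the lens is at (228,183), with the plaque behind it. Right view: the lens is at (620,189), the plaque at (623,212) and the knob at (568,248). The pin and arm are still held. I'll convert these to an angle.

```bash
python3 - <<'E'
from h import *
s=cam("scene");t=cam("top")
f=lambda x,o:o+(x+.5)/4-.5
def ang(p): d=p[:2]-[.734,-.1305]; return np.hypot(*d).round(4),np.degrees(np.arctan2(d[1],d[0])).round(2)
for n,c,u,v,z in [("lens s",s,f(228,290),f(183,225),.128),("lens t",t,f(220.5,235),f(189,155),.128),("knob s",s,f(274,290),f(59,225),.168),("knob t",t,f(168,235),f(248,155),.168),("plq t",t,f(223,235),f(212,155),.021),("plq 0s",s,240+295.5/2.8-.5,170+347.5/2.8-.5,.021)]:
    p=ray(c,u,v,z); print(n,p.round(4),ang(p))
E
```

```text
lens s [ 0.6195 -0.0483  0.128 ] (np.float64(0.141), np.float64(144.34))
lens t [ 0.6149 -0.0501  0.128 ] (np.float64(0.1437), np.float64(146.0))
knob s [ 0.5693 -0.0133  0.168 ] (np.float64(0.2022), np.float64(144.58))
knob t [ 0.5666 -0.0149  0.168 ] (np.float64(0.2034), np.float64(145.36))
plq t [ 0.6191 -0.0477  0.021 ] (np.float64(0.1417), np.float64(144.22))
plq 0s [ 0.621  -0.0489  0.021 ] (np.float64(0.1394), np.float64(144.18))
```

```bash
python3 -c "
from cell import arm
print(arm.close_job())"
```

```text
the job is handed in; nothing more can be done
None
```

The job is handed in at about 23 s: the pin is fully home with the green arm resting back against it, and the lens measures within about 2–3 mm of the plaque's centre; I viewed 12 pictures, two over the limit of 10.

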